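Unlock the board tray of a test jig and park its locking pin

ROBOT

A 7-joint arm with a two-finger parallel gripper is mounted at the origin on the work surface. World frame = base frame: x ahead of the robot, y to its left, z up, the work surface at z = 0. Lengths are in m, angles in rad, forces in N, time in s.
With the tool pointing down it reaches from about 0.425 to 0.875 m from the base axis. Payload 4.7 kg.
Tool frame: the origin (TCP) lies between the finger pads; the fingertips stand 8 mm ahead of it and the grasp point (between the pads) lies 11 mm behind it; z points along the fingers, y is the direction in which the jaws open and shut (so a half turn about z gives the same grasp; the last joint's range is limited). The gripper opens to 85 mm and grips with 20 to 120 N. Pads are 22 mm wide; open, the fingers measure 114 mm over their backs; the gripper's body (76 mm by 85 mm) begins 54 mm behind the grasp point. The pads swing forward as they close: fully open they stand 13 mm farther back than shut.
Start: joints at [-1.088, 0.321, -0.07, 1.45, 0.023, 1.371, -0.057], TCP at [0.294, 0.58, 0.239] pointing down, gripper open.
Joint ranges: [-2.86, 2.86], [-0.3, 2.09], [-1.38, 1.24], [0.06, 2.45], [-1.56, 4.7], [0.09, 2.05], [-2.69, 2.69]. Speed limits (rad/s): [2.57, 2.57, 3.14, 3.14, 3.14, 3.14, 3.14].

INTERFACE

Orientations are given as a 3x3 rotation matrix whose columns are the frame's x, y, z axes.
In Python, from bench import monitor, optics, r gives the robot as it stands. The module is installed in compiled form; this text tells all that it offers.
- The arm moves only by the tool carry_out, never from a script. Its argument "moves" is a list of rows, each an object of numbers: "tx", "ty", "tz": the shift along the tool's x, y, z in cm; "ax", "ay", "az": the turn, a rotation vector about the tool's x, y, z in rad; "gripper": the opening, from -1 (shut) to 1 (fully open). In form: [{"tx": .., "ty": .., "tz": .., "ax": .., "ay": .., "az": .., "gripper": ..}, ...]. A call has 1 to 12 rows; each row is the pose to reach, as a shift and turn from the pose measured when the call began, along the tool's axes at that moment; what a row does not reach only later rows make up. A row lasts 1/8 s, in which the tool goes at most 62.5 mm and 10.7 degrees, less where a joint would pass 70% of its speed; a pose out of reach is approached as far as the arm can. A call with a gripper value outside its range is refused whole. The fingers move at their own pace and stop on an object; "squeeze" is the grip in N (left out, the last holds). Time passes only in rows, so rows that repeat a pose let the fingers close. It gives the time, the measured TCP pose, the force and the opening at its end, in the units of the state.
- monitor.get_state(): the state, without advancing time (a new reading comes with each control period).
- optics.grab_frame(name): name is "scene" or "top" or "wrist"; returns a dict with "img" (384x512x3 uint8, red, green, blue), "fx", "fy", "cx", "cy" (pixels), "dist" ([k1, k2, p1, p2, k3] as OpenCV has them; the pictures are not rectified), "world_from_camera" (4x4, takes a point from camera to world coordinates); the wrist camera has in their place "T_tool_cam" (4x4, takes a point from camera to tool coordinates, whose origin is the TCP and whose axes are the flange's). Camera axes: x right, y up, looking along -z (the intrinsics and any distortion apply to the point x, -y, -z); pixel columns grow to the right and rows downward; lengths in m; the calibration is good to about 2 mm. A picture is of the moment at which its call begins: read the wrist's pose just before it. There is no depth.
- r.finish_job(): hands the job in, once; it reports no verdict.
The state is a dict: "clock": time; "joint_positions": joint angles; "qvel": joint speeds; "tau": joint torques, N m; "tcp_pos": TCP position; "eef_rot": TCP orientation; "force": force on the tool from outside, world axes, zero at the start; "ft_torque": the same for the moment, N m; "opening": opening from 0.0 (shut) to 1.0 (fully open).
Only numpy, scipy, OpenCV 4.12 (cv2) and the standard library are available. Lean on these libraries where they do the work, as an engineer would, in place of code of your own. Each camera call takes 0.05 s, during which the arm holds its last target. There are 200 camera calls.

TASK

Draw the orange-handled locking pin straight out of the test jig, lay it on the blue mat and let go of it to change your grip, then park it in the yellow rack with its handle down in the deep pocket and its shank in the far notch. Only once it is parked, pull the jig's tray by its red knob fully out to its stop. Leave the other things on the bench where they are.

Things in the scene. Friction and masses are not known exactly. Their poses are not given: they have to be found in the camera images.
- jig: test jig, fixed: grey base 200 x 150 x 20 mm, two upright aluminium cheeks 140 mm along x, 18 mm thick, 37 to 55 mm either side of the middle, tops at z 75 mm; black board tray between them, grey socket block (top z 65 mm) behind. Origin: centre of the underside, on the mat. Its -x side is the front, out of which the tray comes; the pin sticks out on its -y side.
- jig_bore (a point): centre of the round bore's mouth (20 mm wide) on the outer face of the -y cheek (x = 20, y = -55, z = 50 mm in the jig), where the shank goes in; axes as the jig's. The bore runs along y through both cheeks; the far cheek's outer face is 110 mm further in (+y). The pin is drawn towards the jig's -y.
- pin: locking pin, 176 mm long, about 240 g: round steel shank 18 mm thick, 120 mm long; square orange handle 24 x 24 x 56 mm with two black bands. Its x runs from handle to tip; origin on the axis where handle meets shank. It starts in the jig's bore, its shoulder 2 to 8 mm off the cheek, only the handle free to take. Lying on the mat its axis is 9 to 12 mm above the mat.
- pin_handle (a point): middle of the handle (28 mm behind the pin's origin), axes as the pin's
- pin_grip (a point): point on the shank's axis 45 mm ahead of the pin's origin, near the centre of mass: good for the second grasp; axes as the pin's
- pin_tip (a point): end of the shank, 120 mm ahead of the pin's origin
- rack: parking rack, fixed: dark base 200 x 70 x 12 mm with yellow uprights, tops at z 67 mm. The parked pin lies along its x, handle at -x in the pocket, shank in the far notch. Between x = -18 and 70 mm the parked shank is free on both sides, its axis 33 mm above the base. Origin: centre of the underside, on the mat.
- rack_pocket (a point): where the middle of the handle is when parked (x = -58, z = 45 mm in the rack); axes as the rack's. The pocket is 64 mm along x by 30 mm wide, floor at z 33 mm: the handle sinks 10 mm below the walls and fingers do not fit beside it. Its inner wall (8 mm thick) has an open-top notch 24 mm wide for the shank.
- rack_mid (a point): where point pin_grip is when the pin is parked (x = 15, z = 45 mm in the rack); axes as the rack's
- rack_end (a point): where the tip is when parked (x = 90, z = 45 mm in the rack). The far notch, 24 mm wide and open at the top, is in a 12 mm thick plate at x = 76 mm, its bottom at z 36 mm.
- tray (a joint): how far the tray is out, in m: 0 shut (pin locks it there), 0.07 fully out at its stop, towards the jig's -x; slides with about 2 N
- tray_knob (a point): middle of the tray's upright round red knob, 24 mm thick and 30 mm high, standing on the tray's front ledge; it moves with the tray. The ledge is 31 mm below this point and the cheeks begin 45 mm behind the knob's axis.
- multimeter: bystander, to be left alone: green hand multimeter, 150 x 75 x 36 mm, lying flat; origin at its underside on the 3 mm mat
- spool: bystander, to be left alone: bare metal solder spool standing on end, 56 mm across, 50 mm high; origin at its underside on the 3 mm mat
- flux: bystander, to be left alone: amber jar of flux, 50 mm across, 80 mm high; origin at its underside on the 3 mm mat
- fob: bystander, to be left alone: black car key fob with a brass-coloured face, 65 x 34 x 14 mm, lying flat; origin at its underside on the 3 mm mat
- screwdriver: bystander, to be left alone: screwdriver with a blue handle, 170 mm long, lying along its x; origin at its underside on the 3 mm mat
- relay: bystander, to be left alone: white relay, 50 x 40 x 30 mm; origin at its underside on the 3 mm mat
- mat: the blue work mat, 500 mm (x) by 950 mm (y), 3 mm thick, fixed on the table under everything; origin at the centre of its underside
Not all that is in view belongs to the job. There is more than one size of the pin; the job needs the larger. Several things have the shape of the rack; the one meant has the colours described above.

How it is judged:
By the outcome, as a careful person would: the job done as asked, in the order asked, and still so for the second after the job is handed in, with the robot touching nothing.
It also fails if it takes over 64 s, if anything falls off the work surface, if the arm or the gripper's body presses on something with over 40 N, if the wrist force passes 120 N, or if a joint passes its speed limit or range.

## Working session

There is one attempt and no reset: what is moved stays moved. The work goes in short steps, Python scripts to look and compute and a tool call to move; the robot and the scene stay as the last step left them, time stands still between calls to the robot, and variables do not carry over. Pictures are saved under pics/ and viewed, about 8 in all and at most 12, crops included, and the job is handed in when it is done.

Besides the shell and the picture viewer there is one more tool, called after "Call:" by a JSON object that holds its "fn" and its "kwargs". carry_out: Moves the arm, as the interface text tells. Its arguments: {"type":"object","properties":{"moves":{"type":"array"},"squeeze":{"type":"number"}},"required":["moves"]}

```bash
mkdir -p pics
cat > h.py <<'E'
import numpy as np, cv2
from bench import monitor, optics, r
def grab(name,fn=None):
    s=monitor.get_state(); f=optics.grab_frame(name)
    if name=="wrist":
        T=np.eye(4);T[:3,:3]=np.array(s["eef_rot"]);T[:3,3]=s["tcp_pos"]
        W=T@np.array(f["T_tool_cam"])
    else: W=np.array(f["world_from_camera"])
    K=np.array([[f["fx"],0,f["cx"]],[0,f["fy"],f["cy"]],[0,0,1]])
    d=dict(img=f["img"],K=K,dist=np.array(f["dist"],float),W=W)
    if fn: cv2.imwrite("pics/"+fn+".png",f["img"][:,:,::-1]); np.savez("pics/"+fn+".npz",**d)
    return d
def load(fn): return dict(np.load("pics/"+fn+".npz"))
def at_z(d,uv,z):
    p=cv2.undistortPoints(np.array(uv,float).reshape(-1,1,2),d["K"],d["dist"]).reshape(-1,2)
    v=np.c_[p[:,0],-p[:,1],-np.ones(len(p))]@d["W"][:3,:3].T; o=d["W"][:3,3]
    z=np.broadcast_to(z,len(p))
    return o+v*((z-o[2])/v[:,2])[:,None]
def proj(d,P):
    P=np.atleast_2d(P); c=(P-d["W"][:3,3])@d["W"][:3,:3]
    c=c*[1,-1,-1]
    return cv2.projectPoints(c,np.zeros(3),np.zeros(3),d["K"],d["dist"])[0].reshape(-1,2)
E
python3 - <<'E'
from h import *
s=monitor.get_state(); print(s)
for n in("top","scene"):
    d=grab(n,n+"0"); print(n,d["W"].round(3).tolist(),d["K"].round(1).tolist(),d["dist"])
    cv2.imwrite(f"pics/{n}0b.png",cv2.resize(d["img"][:,:,::-1],(800,600),interpolation=cv2.INTER_CUBIC))
E
```

```text
{'clock': 0.0, 'joint_positions': array([-1.08788153,  0.32187044, -0.07009301,  1.45168355,  0.02257669,
        1.37080038, -0.05688897]), 'qvel': array([ 0.0018403 , -0.00019703,  0.00095413,  0.00241722, -0.0021779 ,
        0.00060014,  0.0019444 ]), 'tau': array([-5.87393079e-04, -4.93582606e+01, -3.82351242e-01, -3.14323819e+01,
        1.29092135e-02,  1.15228625e-02, -1.10080205e-05]), 'tcp_pos': array([0.2934817 , 0.57937992, 0.23818844]), 'eef_rot': array([[-8.92124781e-01,  4.51788326e-01, -8.26407713e-04],
       [ 4.51789076e-01,  8.92122982e-01, -1.79353525e-03],
       [-7.30409730e-05, -1.97341922e-03, -9.99998050e-01]]), 'force': array([0.32102147, 1.0506803 , 0.32053062]), 'ft_torque': array([-0.05468834, -0.00317928,  0.04707122]), 'opening': 0.9997675059787223}
top [[0.029, 0.997, -0.074, 0.398], [-1.0, 0.029, 0.005, 0.022], [0.007, 0.074, 0.997, 1.333], [0.0, 0.0, 0.0, 1.0]] [[470.7, 0.0, 257.5], [0.0, 470.7, 193.5], [0.0, 0.0, 1.0]] [-0.03084135  0.          0.          0.          0.        ]
scene [[-0.505, -0.661, 0.555, 1.059], [0.863, -0.383, 0.329, 0.363], [-0.005, 0.645, 0.764, 0.883], [0.0, 0.0, 0.0, 1.0]] [[354.8, 0.0, 257.8], [0.0, 354.8, 185.9], [0.0, 0.0, 1.0]] [-0.05960223  0.          0.          0.          0.        ]
```

View pics/top0b.png

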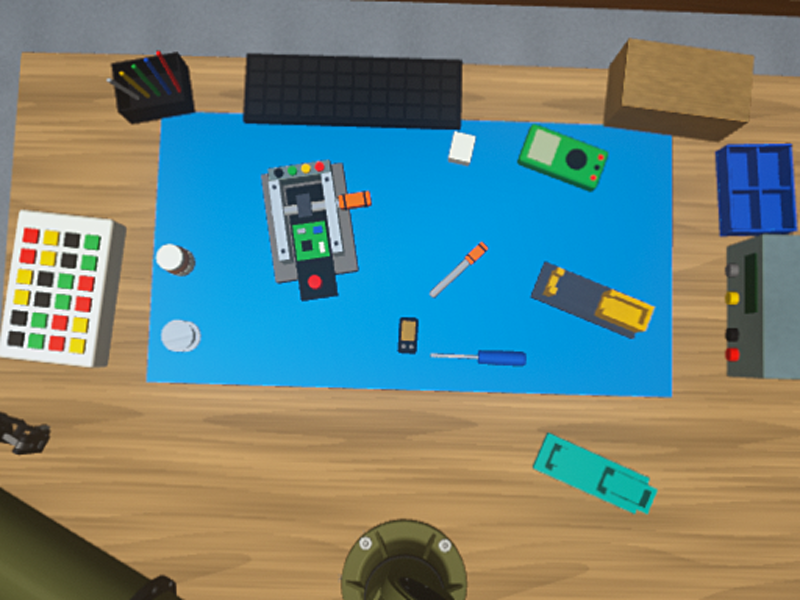

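View pics/scene0b.png

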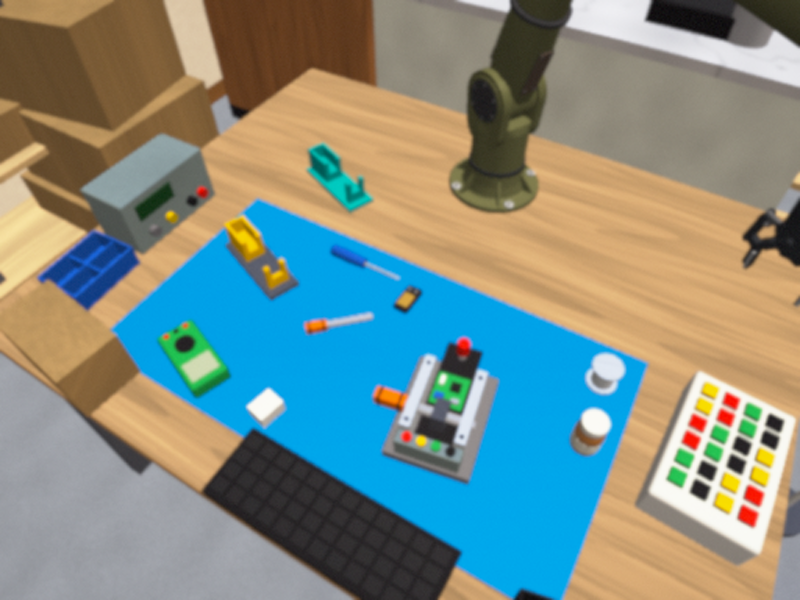

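Top view at 800 px: the pin candidates are the one in the jig at (355,200) and a loose one at (460,270). Rack candidates are dark/yellow at (592,300) and teal at (595,473). The pin in the jig bore and the dark/yellow rack fit the description; I'll confirm both in an enlarged crop.

Run:
```python
from h import *
d=load("top0"); c=d["img"][95:225,160:425,::-1]
cv2.imwrite("pics/c1.png",cv2.resize(c,None,fx=3,fy=3,interpolation=cv2.INTER_CUBIC))
```

```text
(no output)
```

View pics/c1.png

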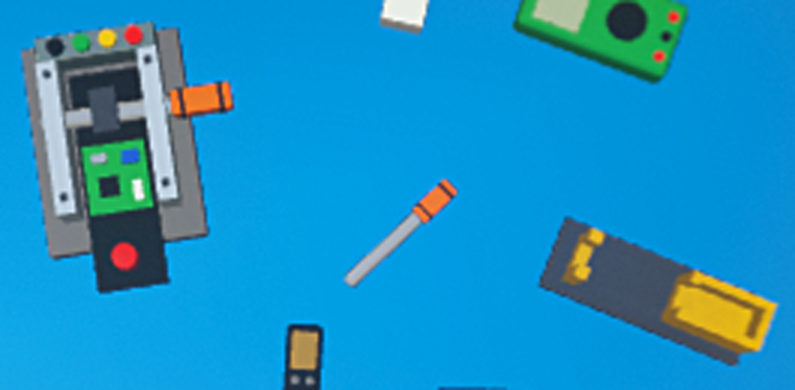

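Confirmed at 3x. The pin in the jig has the bigger handle at (200,99) in the crop; the loose one at (400,232) is smaller. The dark/yellow rack is at (655,290), with the pocket at the right end and the far notch at the left. Next I fit the poses.

```bash
cat >> h.py <<'E'
from scipy.optimize import least_squares
def P2(p,L):
    L=np.atleast_2d(L)/1000.; c,s=np.cos(p[2]),np.sin(p[2])
    return np.c_[p[0]+c*L[:,0]-s*L[:,1],p[1]+s*L[:,0]+c*L[:,1],L[:,2]+.003]
def fit(d,L,uv,p0):
    f=least_squares(lambda p:(proj(d,P2(p,L))-uv).ravel(),p0,loss="soft_l1")
    print("pose",f.x.round(4),"res px",(proj(d,P2(f.x,L))-uv).round(1).tolist()); return f.x
E
python3 - <<'E'
from h import *
d=load("top0")
im=lambda c:np.array(c,float)/3+[160-.33,95-.33]
L=[(-100,-75,20),(100,-75,20),(-100,75,20),(70,55,75),(70,37,75),(-70,55,75),(-70,37,75),(70,-37,75),(70,-55,75),(-70,-55,75),(-70,-37,75)]
uv=im([(207,234),(179,28),(52,257),(37,62),(53,60),(57,217),(76,213),(139,50),(155,48),(178,198),(160,201)])
j=fit(d,L,uv,[.6,.18,.1])
for z in(0.04,.05,.06,.07): print("knob top if z",z,at_z(d,im([(124,256)]),z)[0].round(4))
h=at_z(d,im([(171,90),(174,117),(230,82),(232,109)]),.065); print("handle",h.round(4).tolist(),h.mean(0))
print("handle expected",P2(j,[(20,-55-33,50),(20,-55,50)]))
L=[(100,35,12),(100,-35,12),(-100,35,12)]
k=fit(d,L,im([(542,287),(568,217),(735,364)]),[.45,-.3,1.2])
print("pocket top corners",(3*(proj(d,P2(k,[(-98,35,67),(-98,-35,67),(-90,15,67),(-26,-15,67),(76,-12,67),(76,12,67)]))-im([(0,0)]))).round(0).tolist())
x=d
for n,q in(("mm",(0,0)),):pass
s=load("scene0")
print("scene800 handle/knob/rack",(proj(s,np.r_[P2(j,[(20,-88,50),(20,-55,50)]),P2(k,[(-58,0,45),(90,0,45)])])*1.5625).round())
E
```

```text
pose [0.6353 0.1885 0.1752] res px [[0.5, 0.4], [-0.1, -0.4], [-0.9, 0.4], [-0.3, 0.5], [1.0, 0.2], [-0.1, -0.4], [0.2, -0.0], [-0.6, -0.3], [0.6, -0.6], [0.2, 0.1], [-0.5, 0.0]]
knob top if z 0.04 [0.5263 0.1733 0.04  ]
knob top if z 0.05 [0.5253 0.1722 0.05  ]
knob top if z 0.06 [0.5243 0.171  0.06  ]
knob top if z 0.07 [0.5233 0.1698 0.07  ]
handle [[0.6769, 0.1335, 0.065], [0.6521, 0.1299, 0.065], [0.6859, 0.08, 0.065], [0.661, 0.0774, 0.065]] [0.66897434 0.10519842 0.065     ]
handle expected [[0.67034939 0.10533856 0.053     ]
 [0.6645973  0.13783338 0.053     ]]
pose [ 0.5106 -0.321   1.217 ] res px [[-0.5, -0.4], [-0.3, 0.0], [1.2, 0.4]]
pocket top corners [[756.0, 363.0], [783.0, 291.0], [756.0, 339.0], [701.0, 282.0], [595.0, 242.0], [585.0, 267.0]]
scene800 handle/knob/rack [[390. 397.]
 [408. 403.]
 [243. 235.]
 [278. 274.]]
```

```bash
cat >> h.py <<'E'
from scipy.spatial.transform import Rotation as Ro
def go(p,psi):  # tool down, jaw axis y at world angle psi
    s=monitor.get_state(); R=np.array(s["eef_rot"]); y=np.array([np.cos(psi),np.sin(psi),0]); z=np.array([0,0,-1.])
    T=np.c_[np.cross(y,z),y,z]
    t=R.T@(np.array(p)-s["tcp_pos"])*100; a=Ro.from_matrix(R.T@T).as_rotvec()
    print("t cm",t.round(2),"a",a.round(3),"| tcp",s["tcp_pos"].round(4),"clk",round(s["clock"],2),"F",s["force"].round(1),"op",round(s["opening"],3))
E
python3 -c "
from h import *
go([.669,.105,.20],.175)"
```

```text
t cm [-54.93 -25.36   3.88] a [-0.002  0.001  0.927] | tcp [0.2935 0.5795 0.2383] clk 0.1 F [-0.1 -0.4 -0. ] op 1.0
```

Call:
{"fn": "carry_out", "kwargs": {"moves": [{"tx": -5, "ty": -2.3, "tz": 0.4, "az": 0.08, "gripper": 1}, {"tx": -10, "ty": -4.6, "tz": 0.7, "az": 0.17, "gripper": 1}, {"tx": -15, "ty": -6.9, "tz": 1.1, "az": 0.25, "gripper": 1}, {"tx": -20, "ty": -9.2, "tz": 1.4, "az": 0.34, "gripper": 1}, {"tx": -25, "ty": -11.5, "tz": 1.8, "az": 0.42, "gripper": 1}, {"tx": -30, "ty": -13.9, "tz": 2.1, "az": 0.51, "gripper": 1}, {"tx": -35, "ty": -16.2, "tz": 2.5, "az": 0.59, "gripper": 1}, {"tx": -40, "ty": -18.5, "tz": 2.8, "az": 0.67, "gripper": 1}, {"tx": -45, "ty": -20.8, "tz": 3.2, "az": 0.76, "gripper": 1}, {"tx": -50, "ty": -23.1, "tz": 3.5, "az": 0.84, "gripper": 1}, {"tx": -54.9, "ty": -25.4, "tz": 3.9, "az": 0.927, "gripper": 1}, {"tx": -54.9, "ty": -25.4, "tz": 3.9, "az": 0.927, "gripper": 1}]}}

```text
validation failed for argument at $.mo...
```

Run:
```python
from h import *
go([.669,.105,.05],.175); print(monitor.get_state()["joint_positions"].round(2))
d=grab("wrist","w1"); print(d["W"].round(3).tolist()); cv2.imwrite("pics/w1b.png",cv2.resize(d["img"][:,:,::-1],(800,600),interpolation=cv2.INTER_CUBIC))
```

```text
t cm [-54.93 -25.33  18.88] a [-0.002  0.001  0.927] | tcp [0.2935 0.5795 0.2383] clk 0.1 F [-0.1 -0.4 -0. ] op 1.0
[-1.09  0.32 -0.07  1.45  0.02  1.37 -0.06]
[[0.452, -0.851, -0.268, 0.224], [0.892, 0.43, 0.139, 0.615], [-0.002, -0.302, 0.953, 0.374], [0.0, 0.0, 0.0, 1.0]]
```

View pics/w1b.png

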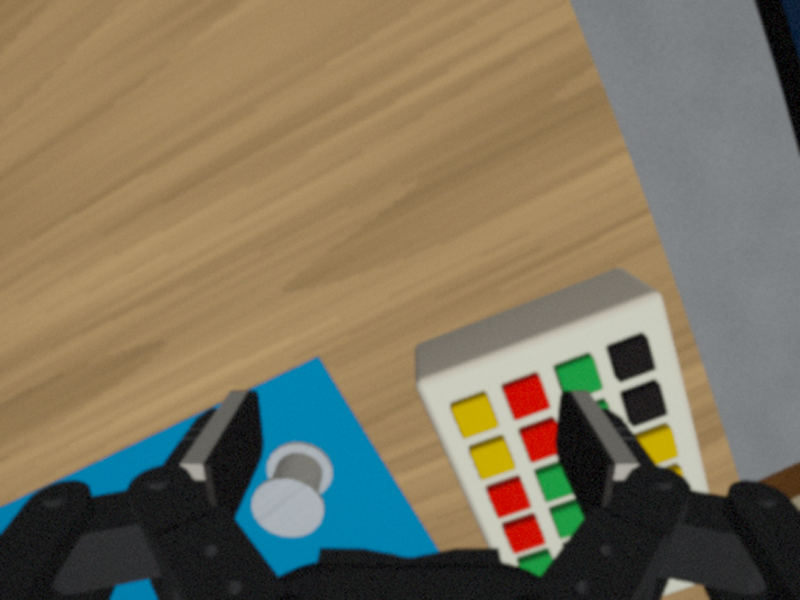

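That picture was taken before any motion because the call was refused, probably over missing keys. It shows the spool and keypad at the start pose. I'll resend with all keys.

Call:
{"fn": "carry_out", "kwargs": {"moves": [{"tx": -5, "ty": -2.3, "tz": 0.4, "ax": 0, "ay": 0, "az": 0.08, "gripper": 1}, {"tx": -10, "ty": -4.6, "tz": 0.7, "ax": 0, "ay": 0, "az": 0.17, "gripper": 1}, {"tx": -15, "ty": -6.9, "tz": 1.1, "ax": 0, "ay": 0, "az": 0.25, "gripper": 1}, {"tx": -20, "ty": -9.2, "tz": 1.4, "ax": 0, "ay": 0, "az": 0.34, "gripper": 1}, {"tx": -25, "ty": -11.5, "tz": 1.8, "ax": 0, "ay": 0, "az": 0.42, "gripper": 1}, {"tx": -30, "ty": -13.9, "tz": 2.1, "ax": 0, "ay": 0, "az": 0.51, "gripper": 1}, {"tx": -35, "ty": -16.2, "tz": 2.5, "ax": 0, "ay": 0, "az": 0.59, "gripper": 1}, {"tx": -40, "ty": -18.5, "tz": 2.8, "ax": 0, "ay": 0, "az": 0.67, "gripper": 1}, {"tx": -45, "ty": -20.8, "tz": 3.2, "ax": 0, "ay": 0, "az": 0.76, "gripper": 1}, {"tx": -50, "ty": -23.1, "tz": 3.5, "ax": 0, "ay": 0, "az": 0.84, "gripper": 1}, {"tx": -54.9, "ty": -25.4, "tz": 3.9, "ax": 0, "ay": 0, "az": 0.927, "gripper": 1}, {"tx": -54.9, "ty": -25.4, "tz": 3.9, "ax": 0, "ay": 0, "az": 0.927, "gripper": 1}], "squeeze": 60}}

```text
clock: 1.65
tcp_pos: [0.6701, 0.0978, 0.1988]
eef_rot: [[-0.165, 0.986, -0.001], [0.986, 0.165, -0.006], [-0.006, -0.002, -1.0]]
force: [-0.1, 0.9, 0.0]
opening: 1.002
```

Run:
```python
from h import *
print(monitor.get_state()["joint_positions"].round(2))
d=grab("wrist","w2"); cv2.imwrite("pics/w2b.png",cv2.resize(d["img"][:,:,::-1],(800,600),interpolation=cv2.INTER_CUBIC))
go([.669,.105,.05],.175)
# predicted handle corners at z=.065 (800px)
j=[.6353,.1885,.1752]
print((proj(d,P2(j,[(8,-60,62),(32,-60,62),(8,-116,62),(32,-116,62)]))*1.5625).round())
```

```text
[-0.46  0.41  0.37  1.44 -0.14  1.32  0.08]
t cm [ 0.37  0.09 14.89] a [-0.002  0.003 -0.004] | tcp [0.669  0.1017 0.1989] clk 1.7 F [-0.9  0.3 -0.5] op 1.0
[[390. 218.]
 [436. 218.]
 [392. 319.]
 [435. 318.]]
```

View pics/w2b.png

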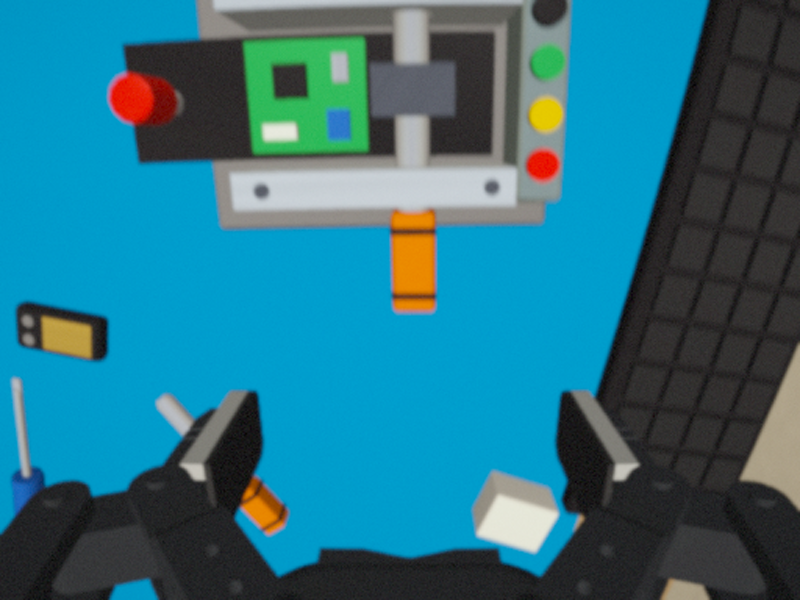

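Handle at x 391–436, y 210–312 px, in line with the prediction. Descending and gripping.

Call:
{"fn": "carry_out", "kwargs": {"moves": [{"tx": 0.5, "ty": 0.1, "tz": 4, "ax": 0, "ay": 0, "az": 0, "gripper": 1}, {"tx": 0.5, "ty": 0.1, "tz": 8, "ax": 0, "ay": 0, "az": 0, "gripper": 1}, {"tx": 0.5, "ty": 0.1, "tz": 12, "ax": 0, "ay": 0, "az": 0, "gripper": 1}, {"tx": 0.5, "ty": 0.1, "tz": 14.9, "ax": 0, "ay": 0, "az": 0, "gripper": 1}, {"tx": 0.5, "ty": 0.1, "tz": 14.9, "ax": 0, "ay": 0, "az": 0, "gripper": 1}, {"tx": 0.5, "ty": 0.1, "tz": 14.9, "ax": 0, "ay": 0, "az": 0, "gripper": -1}, {"tx": 0.5, "ty": 0.1, "tz": 14.9, "ax": 0, "ay": 0, "az": 0, "gripper": -1}, {"tx": 0.5, "ty": 0.1, "tz": 14.9, "ax": 0, "ay": 0, "az": 0, "gripper": -1}, {"tx": 0.5, "ty": 0.1, "tz": 14.9, "ax": 0, "ay": 0, "az": 0, "gripper": -1}, {"tx": 0.5, "ty": 0.1, "tz": 14.9, "ax": 0, "ay": 0, "az": 0, "gripper": -1}, {"tx": 0.5, "ty": 0.1, "tz": 14.9, "ax": 0, "ay": 0, "az": 0, "gripper": -1}], "squeeze": 60}}

```text
clock: 3.08
tcp_pos: [0.6704, 0.1064, 0.0512]
eef_rot: [[-0.169, 0.986, 0.002], [0.986, 0.169, -0.002], [-0.003, 0.001, -1.0]]
force: [3.2, 0.8, 5.5]
opening: 0.266
```

Run:
```python
from h import *
s=monitor.get_state(); print(s["force"],s["ft_torque"],s["opening"],s["opening"]*85)
j=[.6353,.1885,.1752]
p=s["tcp_pos"]; print("tcp in jig",(Ro.from_euler("z",-.1752).apply(p-[j[0],j[1],.003])*1000).round(1))
d=np.array([.1743,-.9847,0]); go(p+.14*d,.175)
```

```text
[3.23312453 0.75218971 5.49884225] [ 0.12501208 -0.73625622  0.00412479] 0.2659774219667849 22.608080867176717
tcp in jig [ 20.2 -86.9  48.2]
t cm [-14.     0.07   0.04] a [ 0.001  0.003 -0.005] | tcp [0.6704 0.1064 0.0512] clk 3.08 F [3.2 0.8 5.5] op 0.266
```

Call:
{"fn": "carry_out", "kwargs": {"moves": [{"tx": -0.6, "ty": 0, "tz": 0, "ax": 0, "ay": 0, "az": 0, "gripper": -1}, {"tx": -1.4, "ty": 0.01, "tz": 0, "ax": 0, "ay": 0, "az": 0, "gripper": -1}, {"tx": -2.4, "ty": 0.01, "tz": 0, "ax": 0, "ay": 0, "az": 0, "gripper": -1}, {"tx": -3.6, "ty": 0.02, "tz": 0, "ax": 0, "ay": 0, "az": 0, "gripper": -1}, {"tx": -4.8, "ty": 0.02, "tz": 0, "ax": 0, "ay": 0, "az": 0, "gripper": -1}, {"tx": -6, "ty": 0.03, "tz": 0, "ax": 0, "ay": 0, "az": 0, "gripper": -1}]}}

```text
clock: 3.82
tcp_pos: [0.6804, 0.0457, 0.0509]
eef_rot: [[-0.169, 0.986, 0.0], [0.986, 0.169, -0.003], [-0.003, -0.0, -1.0]]
force: [0.7, 2.4, 1.5]
opening: 0.266
```

Call:
{"fn": "carry_out", "kwargs": {"moves": [{"tx": -1.2, "ty": 0.01, "tz": 0, "ax": 0, "ay": 0, "az": 0, "gripper": -1}, {"tx": -2.6, "ty": 0.02, "tz": 0, "ax": 0, "ay": 0, "az": 0, "gripper": -1}, {"tx": -4, "ty": 0.02, "tz": 0, "ax": 0, "ay": 0, "az": 0, "gripper": -1}, {"tx": -5.4, "ty": 0.03, "tz": 0, "ax": 0, "ay": 0, "az": 0, "gripper": -1}, {"tx": -7, "ty": 0.04, "tz": 0, "ax": 0, "ay": 0, "az": 0, "gripper": -1}, {"tx": -8.6, "ty": 0, "tz": 0, "ax": 0, "ay": 0, "az": 0, "gripper": -1}, {"tx": -9.4, "ty": -1, "tz": 0, "ax": 0, "ay": 0, "az": 0, "gripper": -1}, {"tx": -9.4, "ty": -2.5, "tz": 0.5, "ax": 0, "ay": 0, "az": 0, "gripper": -1}, {"tx": -9.4, "ty": -2.5, "tz": 1.5, "ax": 0, "ay": 0, "az": 0, "gripper": -1}, {"tx": -9.4, "ty": -2.5, "tz": 2, "ax": 0, "ay": 0, "az": 0, "gripper": -1}, {"tx": -9.4, "ty": -2.5, "tz": 2, "ax": 0, "ay": 0, "az": 0, "gripper": -1}]}}

```text
clock: 5.2
tcp_pos: [0.6715, -0.0507, 0.0304]
eef_rot: [[-0.169, 0.986, -0.001], [0.986, 0.169, -0.003], [-0.003, -0.001, -1.0]]
force: [0.3, 0.6, -3.1]
opening: 0.263
```

Run:
```python
from h import *
d=grab("wrist","w3"); cv2.imwrite("pics/w3b.png",cv2.resize(d["img"][:,:,::-1],(640,480),interpolation=cv2.INTER_CUBIC))
go([.672,-.049,.0145],.175)
```

```text
t cm [0.18 0.05 1.64] a [-0.001  0.003 -0.005] | tcp [ 0.6718 -0.0508  0.0309] clk 5.25 F [ 0.3  1.  -2.3] op 0.27
```

View pics/w3b.png

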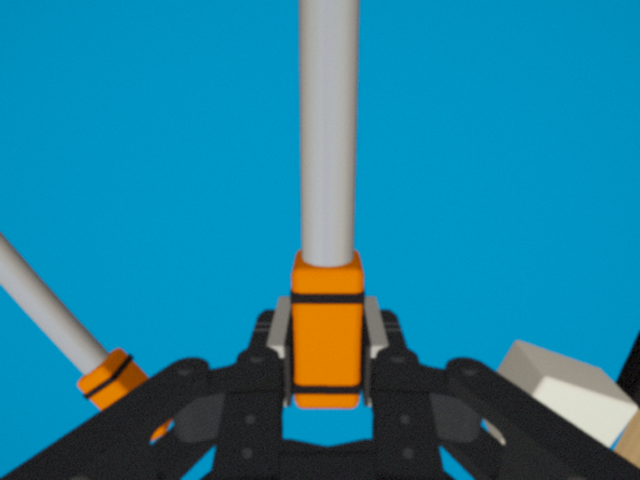

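Call:
{"fn": "carry_out", "kwargs": {"moves": [{"tx": 0.1, "ty": 0, "tz": 0.7, "ax": 0, "ay": 0, "az": 0, "gripper": -1}, {"tx": 0.1, "ty": 0, "tz": 1.3, "ax": 0, "ay": 0, "az": 0, "gripper": -1}, {"tx": 0.1, "ty": 0, "tz": 1.5, "ax": 0, "ay": 0, "az": 0, "gripper": -1}, {"tx": 0.1, "ty": 0, "tz": 1.5, "ax": 0, "ay": 0, "az": 0, "gripper": -1}]}}

```text
clock: 5.75
tcp_pos: [0.6715, -0.05, 0.0156]
eef_rot: [[-0.169, 0.986, -0.001], [0.986, 0.169, -0.003], [-0.003, -0.001, -1.0]]
force: [-0.9, 0.4, -3.2]
opening: 0.265
```

Call:
{"fn": "carry_out", "kwargs": {"moves": [{"tx": 0, "ty": 0, "tz": 0.1, "ax": 0, "ay": 0, "az": 0, "gripper": -1}, {"tx": 0, "ty": 0, "tz": 0.15, "ax": 0, "ay": 0, "az": 0, "gripper": -1}, {"tx": 0, "ty": 0, "tz": 0.15, "ax": 0, "ay": 0, "az": 0, "gripper": -1}]}}

```text
clock: 6.12
tcp_pos: [0.6716, -0.0501, 0.0144]
eef_rot: [[-0.169, 0.986, -0.0], [0.986, 0.169, -0.003], [-0.003, -0.001, -1.0]]
force: [-0.3, -0.4, -1.0]
opening: 0.27
```

Near contact. Release and rise.

Call:
{"fn": "carry_out", "kwargs": {"moves": [{"tx": 0, "ty": 0, "tz": 0, "ax": 0, "ay": 0, "az": 0, "gripper": -0.2}, {"tx": 0, "ty": 0, "tz": 0, "ax": 0, "ay": 0, "az": 0, "gripper": 0.1}, {"tx": 0, "ty": 0, "tz": 0, "ax": 0, "ay": 0, "az": 0, "gripper": 0.1}, {"tx": 0, "ty": 0, "tz": 0, "ax": 0, "ay": 0, "az": 0, "gripper": 0.1}, {"tx": 0, "ty": 0, "tz": -2, "ax": 0, "ay": 0, "az": 0, "gripper": 0.1}, {"tx": 0, "ty": 0, "tz": -5, "ax": 0, "ay": 0, "az": 0, "gripper": 0.1}, {"tx": -1, "ty": 0, "tz": -10, "ax": 0, "ay": 0, "az": 0, "gripper": 0.1}, {"tx": -3, "ty": 0, "tz": -15, "ax": 0, "ay": 0, "az": 0, "gripper": 0.1}, {"tx": -3, "ty": 0, "tz": -15, "ax": 0, "ay": 0, "az": 0, "gripper": 0.1}, {"tx": -3, "ty": 0, "tz": -15, "ax": 0, "ay": 0, "az": 0, "gripper": 0.1}]}}

```text
clock: 7.38
tcp_pos: [0.6767, -0.079, 0.1654]
eef_rot: [[-0.169, 0.986, 0.001], [0.986, 0.169, -0.003], [-0.003, 0.0, -1.0]]
force: [0.2, 0.7, -0.3]
opening: 0.55
```

Run:
```python
from h import *
d=grab("wrist","w4"); cv2.imwrite("pics/w4b.png",cv2.resize(d["img"][:,:,::-1],(800,600),interpolation=cv2.INTER_CUBIC))
go([.659,.0225,.0135],.175)
```

```text
t cm [10.27  0.04 15.04] a [-0.002  0.002 -0.005] | tcp [ 0.6762 -0.0784  0.1641] clk 7.42 F [ 0.2 -0.5 -0. ] op 0.547
```

View pics/w4b.png

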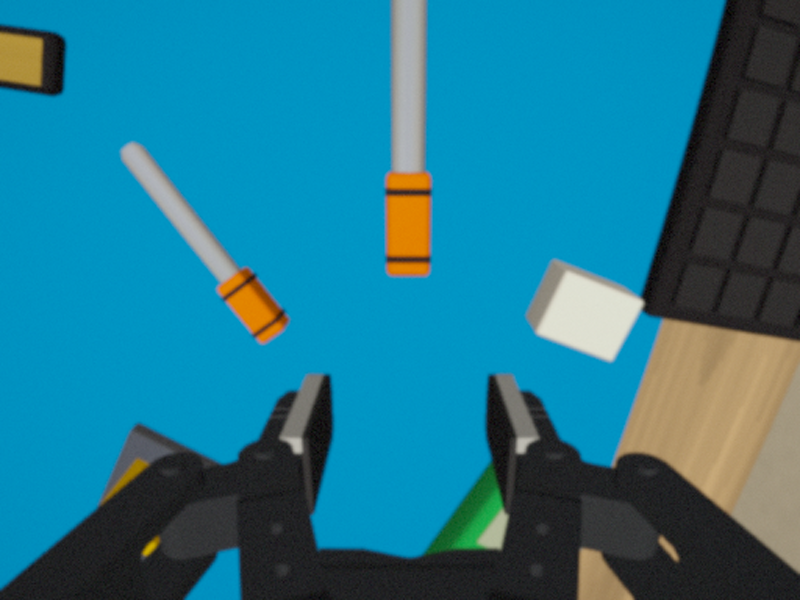

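The pin lies straight on the mat: handle at x 386–431, y 173–276, shank centred at x≈408. The bystanders are clear.

Run:
```python
from h import *
d=load("w4"); q=at_z(d,np.array([(387,173),(431,173),(386,276),(430,275)])/1.5625,.027)
s=(q[0]+q[1])/2; e=(q[2]+q[3])/2; u=(s-e)/np.linalg.norm(s-e)
print("len",np.linalg.norm(s-e),"wid",np.linalg.norm(q[0]-q[1]),"shoulder",s,"yaw",np.arctan2(u[1],u[0]))
k=at_z(d,np.array([(408,20),(408,150)])/1.5625,.021);print(k, np.arctan2(*(k[0]-k[1])[[1,0]]))
g=s+.045*u; print("grip",g); go([g[0],g[1],.0135],np.arctan2(u[1],u[0])-np.pi/2)
```

```text
len 0.055289156350528654 wid 0.02288143699979793 shoulder [ 0.66647466 -0.0212317   0.027     ] yaw 1.730218959337162
[[ 0.65337427  0.05239317  0.021     ]
 [ 0.66402328 -0.01003357  0.021     ]] 1.7397542125273004
grip [0.65933099 0.02319766 0.027     ]
t cm [10.33  0.09 15.04] a [-0.002  0.002  0.011] | tcp [ 0.6762 -0.0784  0.1641] clk 7.42 F [ 0.2 -0.5 -0. ] op 0.547
```

Call:
{"fn": "carry_out", "kwargs": {"moves": [{"tx": 5, "ty": 0, "tz": 2, "ax": 0, "ay": 0, "az": 0, "gripper": 0.1}, {"tx": 10, "ty": 0, "tz": 5, "ax": 0, "ay": 0, "az": 0, "gripper": 0.1}, {"tx": 10.3, "ty": 0.05, "tz": 9, "ax": 0, "ay": 0, "az": 0, "gripper": 0.1}, {"tx": 10.3, "ty": 0.05, "tz": 12, "ax": 0, "ay": 0, "az": 0, "gripper": 0.1}, {"tx": 10.3, "ty": 0.05, "tz": 14.5, "ax": 0, "ay": 0, "az": 0, "gripper": 0.1}, {"tx": 10.3, "ty": 0.05, "tz": 15.05, "ax": 0, "ay": 0, "az": 0, "gripper": 0.1}, {"tx": 10.3, "ty": 0.05, "tz": 15.05, "ax": 0, "ay": 0, "az": 0, "gripper": 0.1}, {"tx": 10.3, "ty": 0.05, "tz": 15.05, "ax": 0, "ay": 0, "az": 0, "gripper": -1}, {"tx": 10.3, "ty": 0.05, "tz": 15.05, "ax": 0, "ay": 0, "az": 0, "gripper": -1}, {"tx": 10.3, "ty": 0.05, "tz": 15.05, "ax": 0, "ay": 0, "az": 0, "gripper": -1}, {"tx": 10.3, "ty": 0.05, "tz": 15.05, "ax": 0, "ay": 0, "az": 0, "gripper": -1}, {"tx": 10.3, "ty": 0.05, "tz": 15.05, "ax": 0, "ay": 0, "az": 0, "gripper": -1}], "squeeze": 80}}

```text
clock: 8.93
tcp_pos: [0.66, 0.0229, 0.015]
eef_rot: [[-0.169, 0.986, 0.001], [0.986, 0.169, -0.002], [-0.002, 0.001, -1.0]]
force: [-0.5, -0.8, 6.0]
opening: 0.172
```

Run:
```python
from h import *
k=[.5106,-.321,1.217]
m=P2(k,[(15,0,45)])[0]; print("rack_mid",m)
go([m[0],m[1],.20],1.217-np.pi/2)
go(P2([.6715,-.05,.1752],[(0,0,0)])[0]+[0,0,.15],.175)
```

```text
rack_mid [ 0.51579692 -0.30692904  0.048     ]
t cm [-30.1  -19.79 -18.45] a [0.001 0.002 0.524] | tcp [0.66   0.0229 0.015 ] clk 8.93 F [-0.5 -0.8  6. ] op 0.172
t cm [ -7.41  -0.09 -13.78] a [ 0.001  0.002 -0.005] | tcp [0.66   0.0229 0.015 ] clk 8.93 F [-0.5 -0.8  6. ] op 0.172
```

Call:
{"fn": "carry_out", "kwargs": {"moves": [{"tx": 0, "ty": 0, "tz": -1, "ax": 0, "ay": 0, "az": 0, "gripper": -1}, {"tx": 0, "ty": 0, "tz": -3, "ax": 0, "ay": 0, "az": 0, "gripper": -1}, {"tx": 0, "ty": 0, "tz": -6, "ax": 0, "ay": 0, "az": 0, "gripper": -1}, {"tx": 0, "ty": 0, "tz": -10, "ax": 0, "ay": 0, "az": 0, "gripper": -1}, {"tx": 0, "ty": 0, "tz": -14, "ax": 0, "ay": 0, "az": 0, "gripper": -1}, {"tx": 0, "ty": 0, "tz": -14, "ax": 0, "ay": 0, "az": 0, "gripper": -1}]}}

```text
clock: 9.68
tcp_pos: [0.6626, 0.023, 0.1603]
eef_rot: [[-0.169, 0.986, 0.01], [0.986, 0.169, -0.001], [-0.003, 0.009, -1.0]]
force: [0.7, 0.1, -2.9]
opening: 0.177
```

Run:
```python
from h import *
go([.4045,-.378,.25],1.217-np.pi/2)
```

```text
t cm [-35.17 -32.14  -9.18] a [0.01  0.    0.524] | tcp [0.6626 0.023  0.1603] clk 9.68 F [ 0.7  0.1 -2.9] op 0.177
```

Call:
{"fn": "carry_out", "kwargs": {"moves": [{"tx": -2, "ty": -2, "tz": -1, "ax": 0, "ay": 0, "az": 0.03, "gripper": -1}, {"tx": -5.5, "ty": -5, "tz": -2, "ax": 0, "ay": 0, "az": 0.08, "gripper": -1}, {"tx": -9, "ty": -8.5, "tz": -3, "ax": 0, "ay": 0, "az": 0.14, "gripper": -1}, {"tx": -13, "ty": -12, "tz": -4, "ax": 0, "ay": 0, "az": 0.2, "gripper": -1}, {"tx": -17, "ty": -15.5, "tz": -5, "ax": 0, "ay": 0, "az": 0.26, "gripper": -1}, {"tx": -21, "ty": -19, "tz": -6, "ax": 0, "ay": 0, "az": 0.32, "gripper": -1}, {"tx": -25, "ty": -22.5, "tz": -7, "ax": 0, "ay": 0, "az": 0.38, "gripper": -1}, {"tx": -29, "ty": -26, "tz": -8, "ax": 0, "ay": 0, "az": 0.44, "gripper": -1}, {"tx": -32.5, "ty": -29.5, "tz": -9, "ax": 0, "ay": 0, "az": 0.49, "gripper": -1}, {"tx": -35, "ty": -32, "tz": -9.2, "ax": 0, "ay": 0, "az": 0.524, "gripper": -1}, {"tx": -35.2, "ty": -32.1, "tz": -9.2, "ax": 0, "ay": 0, "az": 0.524, "gripper": -1}, {"tx": -35.2, "ty": -32.1, "tz": -9.2, "ax": 0, "ay": 0, "az": 0.524, "gripper": -1}]}}

```text
clock: 11.18
tcp_pos: [0.4049, -0.3773, 0.2493]
eef_rot: [[0.346, 0.938, 0.009], [0.938, -0.346, 0.001], [0.004, 0.008, -1.0]]
force: [0.9, 0.3, -3.3]
opening: 0.174
```

Run:
```python
from h import *
print(monitor.get_state()["joint_positions"].round(2), abs(monitor.get_state()["qvel"]).max())
d=grab("wrist","w5"); cv2.imwrite("pics/w5b.png",cv2.resize(d["img"][:,:,::-1],(800,600),interpolation=cv2.INTER_CUBIC))
k=[.5106,-.321,1.217]; go([.4045,-.378,.25],1.217-np.pi/2)
print((proj(d,P2(k,[(100,35,12),(100,-35,12),(-100,35,12),(-100,-35,12),(-90,15,67),(-90,-15,67),(-26,15,67),(-26,-15,67)]))*1.5625).round().tolist())
```

```text
[ 0.04  0.12  0.73  1.71 -0.09  1.34  0.43] 0.021866639224877516
t cm [-0.15 -0.05 -0.07] a [ 0.008 -0.004  0.002] | tcp [ 0.4055 -0.3768  0.2493] clk 11.22 F [-0.6  0.1 -2.7] op 0.177
[[476.0, -40.0], [583.0, -37.0], [468.0, 261.0], [562.0, 261.0], [510.0, 265.0], [557.0, 265.0], [516.0, 161.0], [565.0, 162.0]]
```

View pics/w5b.png

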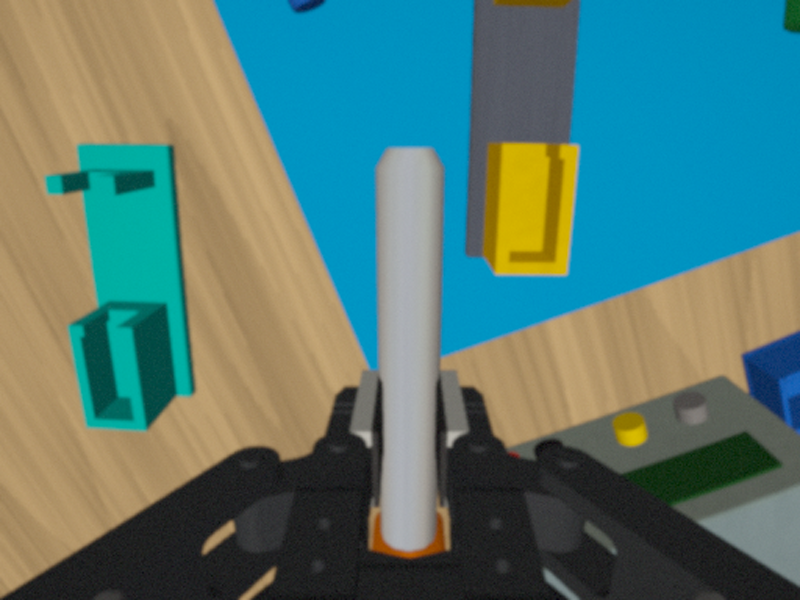

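Rack pocket at (530,210), and its base left edge runs from (474,0) to (467,256), close to the predictions. I'll zoom in on the pocket to measure it.

Run:
```python
from h import *
d=load("w5")
cv2.imwrite("pics/c2.png",cv2.resize(d["img"][85:182,290:385,::-1],None,fx=6,fy=6,interpolation=cv2.INTER_CUBIC))
# tilt of held pin: tip top/bottom edges
T=np.linalg.inv(d["W"]) ; s=monitor.get_state(); R=np.array(s["eef_rot"]); p=s["tcp_pos"]
for t in (-.1,-.05,0,.05,.1,.15):
    ax=R@[np.cos(t),0,-np.sin(t)]; c=p+R@[0,0,.0015]
    y=R[:,1]; q=[c+.075*ax+.009*y,c+.075*ax-.009*y,c+.02*ax+.009*y,c+.02*ax-.009*y]
    print(t,(proj(d,q)*1.5625).round().tolist())
```

```text
-0.1 [[445.0, 145.0], [379.0, 145.0], [443.0, 340.0], [381.0, 341.0]]
-0.05 [[446.0, 144.0], [378.0, 144.0], [443.0, 342.0], [381.0, 342.0]]
0 [[447.0, 144.0], [377.0, 144.0], [443.0, 343.0], [381.0, 343.0]]
0.05 [[448.0, 145.0], [376.0, 145.0], [444.0, 344.0], [381.0, 344.0]]
0.1 [[449.0, 146.0], [375.0, 146.0], [444.0, 346.0], [380.0, 346.0]]
0.15 [[451.0, 148.0], [374.0, 149.0], [444.0, 348.0], [380.0, 348.0]]
```

View pics/c2.png

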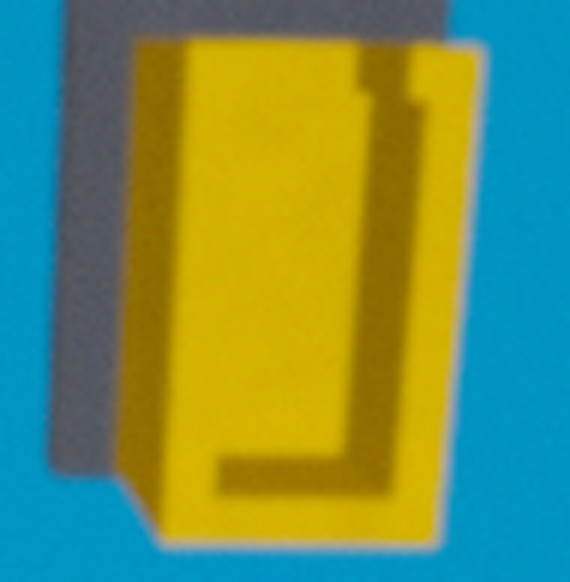

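Run:
```python
from h import *
d=load("w5"); im=lambda c:(np.array(c,float)+.5)/6+[290-.5,85-.5]
uv=im([(188,40),(486,45),(163,545),(438,548),(427,100),(393,493),(50,472),(410,97)])
def L(q): w,e=q[3]*1000,q[4]*1000; return [(-18,w,67),(-18,-w,67),(e,w,67),(e,-w,67),(-26,-15,67),(-90,-15,67),(-100,35,12),(-26,-12,67)]
f=least_squares(lambda q:(proj(d,P2(q[:3],L(q)))-uv).ravel(),[.51,-.32,1.217,.023,-.098],x_scale=[.01,.01,.05,.01,.01],loss="soft_l1")
print(f.x.round(4),(proj(d,P2(f.x[:3],L(f.x)))-uv).round(1).tolist())
# top cam with same model: outer top corners (crop c1)
t=load("top0"); i3=lambda c:np.array(c,float)/3+[160-.33,95-.33]
w,e=f.x[3]*1000,f.x[4]*1000
LL=[(100,35,12),(100,-35,12),(-100,35,12),(-18,-w,67),(e,-w,67),(e,w,67)]
k=fit(t,LL,i3([(542,287),(568,217),(735,364),(697,271),(776,302),(754,352)]),[.51,-.32,1.217])
```

```text
[ 0.5109 -0.3181  1.2076  0.0232 -0.0988] [[0.1, -0.2], [-0.2, 0.0], [-0.5, 0.0], [-0.1, -0.1], [0.3, -0.6], [0.1, 0.4], [0.2, 0.8], [-0.0, -0.1]]
pose [ 0.5105 -0.3195  1.2117] res px [[-1.0, -0.6], [-0.7, -0.1], [0.5, 0.6], [-0.8, -0.3], [0.6, 0.6], [1.8, -0.1]]
```

Run:
```python
from h import *
go([.5161,-.3045,.115],1.209-np.pi/2)
```

```text
t cm [10.55  7.78 13.54] a [ 0.008 -0.004  0.01 ] | tcp [ 0.4055 -0.3768  0.2493] clk 11.22 F [-0.6  0.1 -2.7] op 0.177
```

Call:
{"fn": "carry_out", "kwargs": {"moves": [{"tx": 2.5, "ty": 2, "tz": 1, "ax": 0, "ay": 0, "az": 0, "gripper": -1}, {"tx": 5.5, "ty": 4, "tz": 4, "ax": 0, "ay": 0, "az": 0, "gripper": -1}, {"tx": 8.5, "ty": 6, "tz": 7, "ax": 0.008, "ay": -0.004, "az": 0.01, "gripper": -1}, {"tx": 10.5, "ty": 7.8, "tz": 10, "ax": 0.008, "ay": -0.004, "az": 0.01, "gripper": -1}, {"tx": 10.55, "ty": 7.8, "tz": 12.5, "ax": 0.008, "ay": -0.004, "az": 0.01, "gripper": -1}, {"tx": 10.55, "ty": 7.8, "tz": 13.5, "ax": 0.008, "ay": -0.004, "az": 0.01, "gripper": -1}, {"tx": 10.55, "ty": 7.8, "tz": 13.5, "ax": 0.008, "ay": -0.004, "az": 0.01, "gripper": -1}, {"tx": 10.55, "ty": 7.8, "tz": 13.5, "ax": 0.008, "ay": -0.004, "az": 0.01, "gripper": -1}]}}

```text
clock: 12.22
tcp_pos: [0.5168, -0.3051, 0.1167]
eef_rot: [[0.355, 0.935, 0.002], [0.935, -0.355, -0.001], [-0.0, 0.002, -1.0]]
force: [-0.8, 0.1, -2.0]
opening: 0.177
```

Run:
```python
from h import *
go([.5161,-.3045,.0495],1.209-np.pi/2)
d=grab("scene","s1"); s=monitor.get_state();R=np.array(s["eef_rot"]);c=s["tcp_pos"]+R@[0,0,.0015]
u=R[:,0]; print(proj(d,[c-.101*u,c-.045*u,c,c+.075*u]).round(1).tolist())
x0,y0=105,90
cv2.imwrite("pics/c3.png",cv2.resize(d["img"][y0:y0+110,x0:x0+130,::-1],None,fx=5,fy=5,interpolation=cv2.INTER_CUBIC))
w=grab("wrist","w6")
print("crop px",((proj(d,[c-.101*u,c-.045*u,c,c+.075*u])-[x0,y0]+.5)*5-.5).round().tolist())
```

```text
t cm [ 0.03 -0.11  6.72] a [ 0.002  0.    -0.001] | tcp [ 0.5168 -0.3051  0.1167] clk 12.22 F [-0.8  0.1 -2. ] op 0.177
[[147.4, 131.5], [155.5, 140.5], [162.3, 148.0], [174.4, 161.3]]
crop px [[214.0, 210.0], [254.0, 254.0], [289.0, 292.0], [349.0, 358.0]]
```

View pics/c3.png

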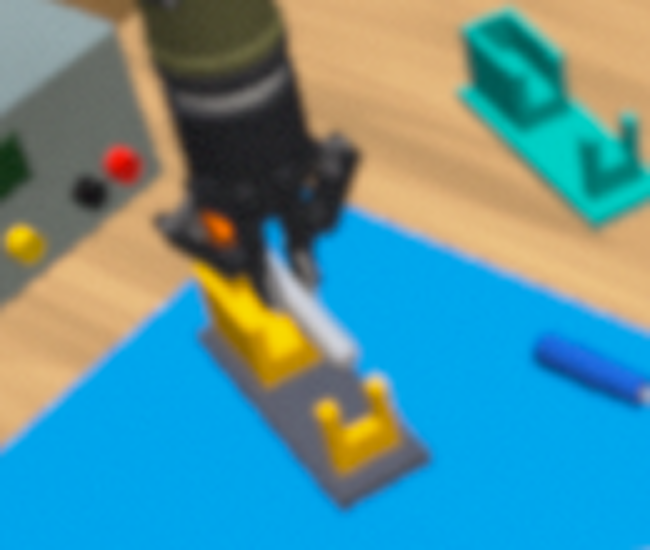

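The held pin is level in scene view: tip at (347,353) against (349,358) predicted. Lowering in stages.

Call:
{"fn": "carry_out", "kwargs": {"moves": [{"tx": 0, "ty": -0.1, "tz": 1, "ax": 0, "ay": 0, "az": 0, "gripper": -1}, {"tx": 0, "ty": -0.1, "tz": 2.2, "ax": 0, "ay": 0, "az": 0, "gripper": -1}, {"tx": 0, "ty": -0.1, "tz": 3.2, "ax": 0, "ay": 0, "az": 0, "gripper": -1}, {"tx": 0, "ty": -0.1, "tz": 4.2, "ax": 0, "ay": 0, "az": 0, "gripper": -1}, {"tx": 0, "ty": -0.1, "tz": 5, "ax": 0, "ay": 0, "az": 0, "gripper": -1}, {"tx": 0, "ty": -0.1, "tz": 5.6, "ax": 0, "ay": 0, "az": 0, "gripper": -1}, {"tx": 0, "ty": -0.1, "tz": 5.6, "ax": 0, "ay": 0, "az": 0, "gripper": -1}]}}

```text
clock: 13.2
tcp_pos: [0.5157, -0.3047, 0.0602]
eef_rot: [[0.355, 0.935, 0.001], [0.935, -0.355, -0.001], [-0.0, 0.002, -1.0]]
force: [-0.5, -0.2, -2.0]
opening: 0.175
```

Free of contact, with the handle below the wall tops. Continuing.

Call:
{"fn": "carry_out", "kwargs": {"moves": [{"tx": 0, "ty": 0, "tz": 0.4, "ax": 0, "ay": 0, "az": 0, "gripper": -1}, {"tx": 0, "ty": 0, "tz": 0.8, "ax": 0, "ay": 0, "az": 0, "gripper": -1}, {"tx": 0, "ty": 0, "tz": 1.0, "ax": 0, "ay": 0, "az": 0, "gripper": -1}, {"tx": 0, "ty": 0, "tz": 1.0, "ax": 0, "ay": 0, "az": 0, "gripper": -1}]}}

```text
clock: 13.7
tcp_pos: [0.5158, -0.3047, 0.0503]
eef_rot: [[0.355, 0.935, 0.001], [0.935, -0.355, -0.001], [-0.0, 0.002, -1.0]]
force: [-0.3, 0.6, -2.4]
opening: 0.173
```

Call:
{"fn": "carry_out", "kwargs": {"moves": [{"tx": 0, "ty": 0, "tz": 0.1, "ax": 0, "ay": 0, "az": 0, "gripper": -1}, {"tx": 0, "ty": 0, "tz": 0.2, "ax": 0, "ay": 0, "az": 0, "gripper": -1}, {"tx": 0, "ty": 0, "tz": 0.2, "ax": 0, "ay": 0, "az": 0, "gripper": -1}]}}

```text
clock: 14.08
tcp_pos: [0.5158, -0.3049, 0.0492]
eef_rot: [[0.355, 0.935, 0.002], [0.935, -0.355, -0.0], [0.0, 0.002, -1.0]]
force: [-2.8, 0.6, 4.6]
opening: 0.174
```

Contact reached. Release and rise.

Call:
{"fn": "carry_out", "kwargs": {"moves": [{"tx": 0, "ty": 0, "tz": 0, "ax": 0, "ay": 0, "az": 0, "gripper": -0.3}, {"tx": 0, "ty": 0, "tz": 0, "ax": 0, "ay": 0, "az": 0, "gripper": 0}, {"tx": 0, "ty": 0, "tz": 0, "ax": 0, "ay": 0, "az": 0, "gripper": 0}, {"tx": 0, "ty": 0, "tz": 0, "ax": 0, "ay": 0, "az": 0, "gripper": 0}, {"tx": 0, "ty": 0, "tz": -1.5, "ax": 0, "ay": 0, "az": 0, "gripper": 0}, {"tx": 0, "ty": 0, "tz": -4, "ax": 0, "ay": 0, "az": 0, "gripper": 0}, {"tx": -1, "ty": 0, "tz": -8, "ax": 0, "ay": 0, "az": 0, "gripper": 0}, {"tx": -5, "ty": 0, "tz": -13, "ax": 0, "ay": 0, "az": 0, "gripper": 0}, {"tx": -9, "ty": 0, "tz": -17, "ax": 0, "ay": 0, "az": 0, "gripper": 0}, {"tx": -10, "ty": 0, "tz": -19, "ax": 0, "ay": 0, "az": 0, "gripper": 0}, {"tx": -10, "ty": 0, "tz": -19, "ax": 0, "ay": 0, "az": 0, "gripper": 0}]}}

```text
clock: 15.45
tcp_pos: [0.4798, -0.4004, 0.242]
eef_rot: [[0.357, 0.934, 0.006], [0.934, -0.357, -0.003], [-0.001, 0.006, -1.0]]
force: [-0.6, 0.9, -0.3]
opening: 0.499
```

Run:
```python
from h import *
w=grab("wrist","w7"); sc=grab("scene","s2"); tp=grab("top","t2")
a=w["img"][:,:,::-1][0:290,120:420]; b=cv2.resize(sc["img"][80:210,95:225,::-1],(435,435),interpolation=cv2.INTER_CUBIC)
cv2.imwrite("pics/m1.png",np.hstack([cv2.resize(a,(360,435)*1 if 0 else (450,435)),b])[:, :885][:,:885] if 0 else np.hstack([cv2.resize(a,(360,348)),cv2.resize(b,(348,348))]))
go([.52,.17,.2],.175)
k=[.5108,-.3185,1.209]; print(proj(w,P2(k,[(-86,0,57),(-30,0,57),(90,0,54)])).round().tolist())
```

```text
t cm [ 54.41 -16.31   3.89] a [ 0.001 -0.002 -0.536] | tcp [ 0.4803 -0.3967  0.238 ] clk 15.6 F [-0.4  0.5 -1.4] op 0.501
[[261.0, 166.0], [261.0, 108.0], [260.0, -31.0]]
```

View pics/m1.png

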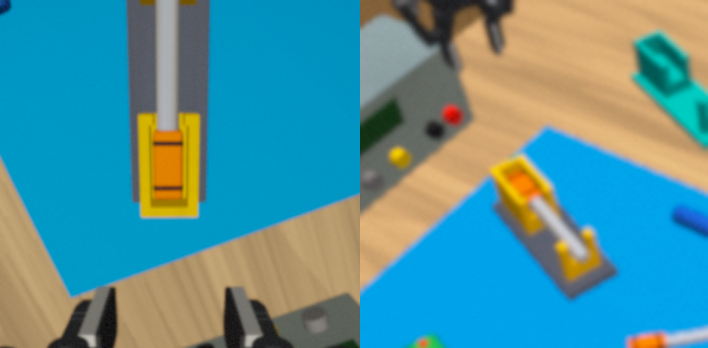

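Parked: handle down inside the pocket at (168,165) and shank in the far notch at (580,255). Now the knob: work out its height from the top view and w2.

Run:
```python
from h import *
t=load("top0");w=load("w2")
uv=np.array([[124/3+159.67,256/3+94.67]]); uw=np.array([[133/1.5625,98/1.5625]])
f=least_squares(lambda p:np.r_[(proj(t,p)-uv).ravel(),(proj(w,p)-uw).ravel()],[.522,.1685,.07]); print(f.x,f.fun)
j=[.6353,.1885,.1752]; print("P knob",P2(j,[(-115,0,60)])[0])
for z in(45,50,55,60,65,70,75): p=P2(j,[(-115,0,z)]);print(z,(proj(t,p)-uv).round(1),(proj(w,p)-uw).round(1))
```

```text
[0.52218635 0.17101762 0.07715254] [-0.7574611   0.1362275   0.01964773  0.20601059]
P knob [0.52206045 0.16845492 0.063     ]
45 [[1.4 1.3]] [[17.3  5.2]]
50 [[1.2 1.1]] [[14.5  4.9]]
55 [[1.  0.9]] [[11.7  4.7]]
60 [[0.8 0.7]] [[8.7 4.4]]
65 [[0.6 0.6]] [[5.6 4.2]]
70 [[0.4 0.4]] [[2.5 3.9]]
75 [[0.2 0.2]] [[-0.8  3.6]]
```

```bash
python3 -c "
from h import *
go([.522,.169,.16],.1752-np.pi/2)"
```

```text
t cm [ 54.38 -16.09   7.89] a [-1.000e-03 -2.000e-03  1.034e+00] | tcp [ 0.4803 -0.3967  0.238 ] clk 15.6 F [-0.4  0.5 -1.4] op 0.501
```

Call:
{"fn": "carry_out", "kwargs": {"moves": [{"tx": 4, "ty": -1.2, "tz": 0, "ax": 0, "ay": 0, "az": 0.06, "gripper": 0.4}, {"tx": 9, "ty": -2.7, "tz": 0, "ax": 0, "ay": 0, "az": 0.16, "gripper": 0.4}, {"tx": 14, "ty": -4.1, "tz": 0, "ax": 0, "ay": 0, "az": 0.27, "gripper": 0.4}, {"tx": 19, "ty": -5.6, "tz": 0, "ax": 0, "ay": 0, "az": 0.38, "gripper": 0.4}, {"tx": 24, "ty": -7.1, "tz": 0.5, "ax": 0, "ay": 0, "az": 0.49, "gripper": 0.4}, {"tx": 29, "ty": -8.6, "tz": 1, "ax": 0, "ay": 0, "az": 0.6, "gripper": 0.4}, {"tx": 34, "ty": -10.1, "tz": 2, "ax": 0, "ay": 0, "az": 0.71, "gripper": 0.4}, {"tx": 39, "ty": -11.6, "tz": 3, "ax": 0, "ay": 0, "az": 0.82, "gripper": 0.4}, {"tx": 44, "ty": -13, "tz": 4, "ax": 0, "ay": 0, "az": 0.93, "gripper": 0.4}, {"tx": 49, "ty": -14.5, "tz": 6, "ax": 0, "ay": 0, "az": 1.034, "gripper": 0.4}, {"tx": 54.4, "ty": -16.1, "tz": 7.9, "ax": 0, "ay": 0, "az": 1.034, "gripper": 0.4}, {"tx": 54.4, "ty": -16.1, "tz": 7.9, "ax": 0, "ay": 0, "az": 1.034, "gripper": 0.4}], "squeeze": 40}}

```text
clock: 17.1
tcp_pos: [0.5184, 0.1758, 0.1565]
eef_rot: [[0.983, 0.186, -0.005], [0.186, -0.983, 0.001], [-0.005, -0.002, -1.0]]
force: [-0.7, -0.1, -0.4]
opening: 0.697
```

```bash
python3 -c "
from h import *
go([.5215,.169,.05],.1752-np.pi/2); print(monitor.get_state()['joint_positions'].round(2))"
```

```text
t cm [ 0.24  0.75 10.64] a [-0.002  0.005  0.012] | tcp [0.5184 0.1758 0.1565] clk 17.1 F [-0.7 -0.1 -0.4] op 0.697
[-0.66  0.16  0.31  1.82 -0.06  1.17 -1.71]
```

Call:
{"fn": "carry_out", "kwargs": {"moves": [{"tx": 0.2, "ty": 0.7, "tz": 0, "ax": 0, "ay": 0, "az": 0.012, "gripper": 0.4}, {"tx": 0.2, "ty": 0.7, "tz": 2, "ax": 0, "ay": 0, "az": 0.012, "gripper": 0.4}, {"tx": 0.2, "ty": 0.7, "tz": 5, "ax": 0, "ay": 0, "az": 0.012, "gripper": 0.4}, {"tx": 0.2, "ty": 0.7, "tz": 8, "ax": 0, "ay": 0, "az": 0.012, "gripper": 0.4}, {"tx": 0.2, "ty": 0.7, "tz": 10, "ax": 0, "ay": 0, "az": 0.012, "gripper": 0.4}, {"tx": 0.2, "ty": 0.7, "tz": 10.6, "ax": 0, "ay": 0, "az": 0.012, "gripper": 0.4}, {"tx": 0.2, "ty": 0.7, "tz": 10.6, "ax": 0, "ay": 0, "az": 0.012, "gripper": 0.4}]}}

```text
clock: 17.98
tcp_pos: [0.5213, 0.1685, 0.0507]
eef_rot: [[0.985, 0.173, -0.005], [0.173, -0.985, 0.001], [-0.005, -0.002, -1.0]]
force: [0.6, 0.8, 0.8]
opening: 0.7
```

```bash
python3 -c "
from h import *
go([.5215,.169,.05],.1752-np.pi/2)"
```

```text
t cm [ 0.03 -0.04  0.07] a [-0.002  0.005 -0.002] | tcp [0.5213 0.1685 0.0507] clk 17.98 F [0.6 0.8 0.8] op 0.7
```

Call:
{"fn": "carry_out", "kwargs": {"moves": [{"tx": 0, "ty": 0, "tz": 0, "ax": 0, "ay": 0, "az": 0, "gripper": -1}, {"tx": 0, "ty": 0, "tz": 0, "ax": 0, "ay": 0, "az": 0, "gripper": -1}, {"tx": 0, "ty": 0, "tz": 0, "ax": 0, "ay": 0, "az": 0, "gripper": -1}, {"tx": 0, "ty": 0, "tz": 0, "ax": 0, "ay": 0, "az": 0, "gripper": -1}, {"tx": 0, "ty": 0, "tz": 0, "ax": 0, "ay": 0, "az": 0, "gripper": -1}, {"tx": -0.5, "ty": 0, "tz": 0, "ax": 0, "ay": 0, "az": 0, "gripper": -1}, {"tx": -1.3, "ty": 0, "tz": 0, "ax": 0, "ay": 0, "az": 0, "gripper": -1}, {"tx": -2.3, "ty": 0, "tz": 0, "ax": 0, "ay": 0, "az": 0, "gripper": -1}, {"tx": -3.3, "ty": 0, "tz": 0, "ax": 0, "ay": 0, "az": 0, "gripper": -1}, {"tx": -4.3, "ty": 0, "tz": 0, "ax": 0, "ay": 0, "az": 0, "gripper": -1}, {"tx": -5.3, "ty": 0, "tz": 0, "ax": 0, "ay": 0, "az": 0, "gripper": -1}, {"tx": -6, "ty": 0, "tz": 0, "ax": 0, "ay": 0, "az": 0, "gripper": -1}]}}

```text
clock: 19.48
tcp_pos: [0.4624, 0.1584, 0.0518]
eef_rot: [[0.985, 0.173, -0.003], [0.173, -0.985, 0.002], [-0.003, -0.002, -1.0]]
force: [2.3, 1.5, 5.1]
opening: 0.268
```

Call:
{"fn": "carry_out", "kwargs": {"moves": [{"tx": -0.6, "ty": 0, "tz": 0, "ax": 0, "ay": 0, "az": 0, "gripper": -1}, {"tx": -1.1, "ty": 0, "tz": 0, "ax": 0, "ay": 0, "az": 0, "gripper": -1}, {"tx": -1.4, "ty": 0, "tz": 0, "ax": 0, "ay": 0, "az": 0, "gripper": -1}, {"tx": -1.4, "ty": 0, "tz": 0, "ax": 0, "ay": 0, "az": 0, "gripper": -1}, {"tx": -1.4, "ty": 0, "tz": 0, "ax": 0, "ay": 0, "az": 0, "gripper": -1}]}}

```text
clock: 20.1
tcp_pos: [0.453, 0.1567, 0.0519]
eef_rot: [[0.985, 0.172, 0.007], [0.172, -0.985, 0.004], [0.007, -0.003, -1.0]]
force: [15.8, 3.3, -12.1]
opening: 0.27
```

At the stop: 16 N resistance after about 69–70 mm. Release, rise clear and check.

Call:
{"fn": "carry_out", "kwargs": {"moves": [{"tx": 0, "ty": 0, "tz": 0, "ax": 0, "ay": 0, "az": 0, "gripper": 0.2}, {"tx": 0, "ty": 0, "tz": 0, "ax": 0, "ay": 0, "az": 0, "gripper": 0.2}, {"tx": 0, "ty": 0, "tz": 0, "ax": 0, "ay": 0, "az": 0, "gripper": 0.2}, {"tx": 0, "ty": 0, "tz": 0, "ax": 0, "ay": 0, "az": 0, "gripper": 0.2}, {"tx": 0, "ty": 0, "tz": -2, "ax": 0, "ay": 0, "az": 0, "gripper": 0.2}, {"tx": 0, "ty": 0, "tz": -6, "ax": 0, "ay": 0, "az": 0, "gripper": 0.2}, {"tx": 0, "ty": 4, "tz": -11, "ax": 0, "ay": 0, "az": 0, "gripper": 0.2}, {"tx": 0, "ty": 10, "tz": -15, "ax": 0, "ay": 0, "az": 0, "gripper": 0.2}, {"tx": 0, "ty": 16, "tz": -19, "ax": 0, "ay": 0, "az": 0, "gripper": 0.2}, {"tx": 0, "ty": 20, "tz": -19, "ax": 0, "ay": 0, "az": 0, "gripper": 0.2}, {"tx": 0, "ty": 20, "tz": -19, "ax": 0, "ay": 0, "az": 0, "gripper": 0.2}, {"tx": 0, "ty": 20, "tz": -19, "ax": 0, "ay": 0, "az": 0, "gripper": 0.2}]}}

```text
clock: 21.6
tcp_pos: [0.4858, -0.0404, 0.2411]
eef_rot: [[0.985, 0.172, 0.006], [0.172, -0.985, 0.005], [0.007, -0.003, -1.0]]
force: [-0.0, -0.7, 0.0]
opening: 0.6
```

Run:
```python
from h import *
tp=grab("top","t3"); print(monitor.get_state()["force"],abs(monitor.get_state()["qvel"]).max())
j=[.6353,.1885,.1752]
print("expected knob top",((proj(tp,P2(j,[(-185,0,73),(-115,0,73)]))-[160,60]+.5)*3-.5).round().tolist())
hsv=cv2.cvtColor(tp["img"],cv2.COLOR_RGB2HSV); m=((hsv[...,0]<4)|(hsv[...,0]>176))&(hsv[...,1]>180)&(hsv[...,2]>120)
n,_,st,c=cv2.connectedComponentsWithStats(m[150:240,160:260].astype(np.uint8)); print([(((c[i]+[160,150]-[160,60]+.5)*3-.5).round(1).tolist(),int(st[i,4])) for i in range(1,n) if st[i,4]>15])
cv2.imwrite("pics/f.png",cv2.resize(tp["img"][60:250,160:425,::-1],None,fx=3,fy=3,interpolation=cv2.INTER_CUBIC))
```

```text
[ 0.07422998  1.10769012 -0.42268491] 0.011544995314217557
expected knob top [[136.0, 439.0], [125.0, 362.0]]
[([135.1, 437.9], 54)]
```

View pics/f.png

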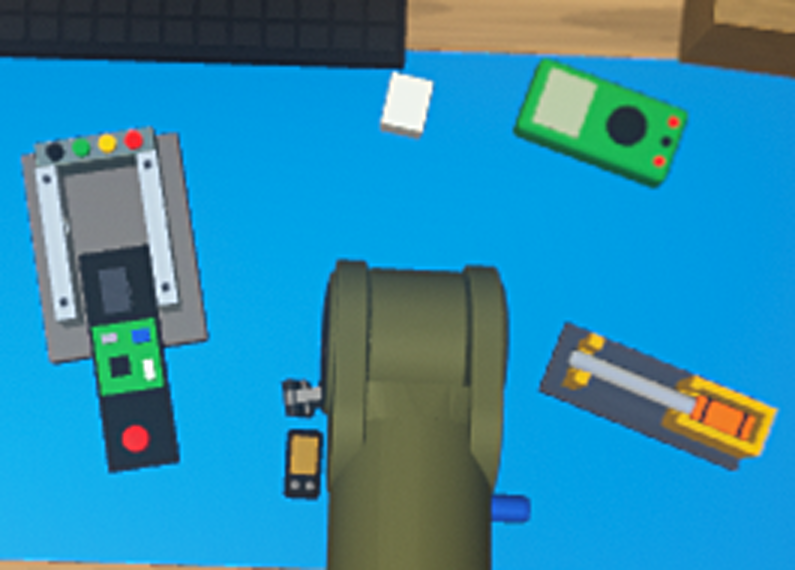

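The final view shows the tray fully out (knob at (135,438), expected (136,439)), the pin parked and the bystanders in view unmoved. Handing in.

```bash
python3 -c "
from h import *
print(r.finish_job(), monitor.get_state()['clock'])"
```

```text
the job is handed in; nothing more can be done
the job is handed in; nothing more can be done
```

I drew the larger pin straight out of the jig and laid it on the mat. I let go, took it again by the shank, and parked it in the dark/yellow rack. Only then did I pull the tray out by its red knob and move the arm clear. The job was handed in at about 22 s of the 64 s allowed.

- **Parking:** the wrist, scene and top views show the handle down in the pocket and the shank in the far notch. I let go only after contact with the rack, at about 5 N.
- **Tray:** the gripper travelled about 69.5 mm and then met about 16 N at the stop. After I let go, the knob was within about 1 px in the enlarged top view (about 1 mm) of its fully-out position.
- **Bystanders:** the relay, multimeter and fob look unmoved in the last top view. The arm hid the loose small pin and most of the screwdriver, and the flux and spool were outside that crop. None of these was approached.
- **Problems:** the first move call was refused because some keys were missing, and nothing moved. After that no check failed or disagreed.

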